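# Clamp a broken porch tile with a one-hand bar clamp

## Robot

A 6-joint arm with a two-finger parallel gripper is mounted at the origin on the work surface. World frame = base frame: x ahead of the robot, y to its left, z up, the work surface at z = 0. Lengths are in m, angles in rad, forces in N, time in s.
With the tool pointing down it reaches from about 0.3 to 0.875 m from the base axis. Payload 4.2 kg.
Tool frame: the origin (TCP) lies midway between the tips of the shut fingers; the grasp point (between the pads) lies 19 mm behind it; z points along the fingers, y is the line along which they close (so a half turn about z gives the same grasp; the last joint's range is limited). The gripper opens to 85 mm and grips with 20 to 120 N. Pads are 22 mm wide; open, the fingers measure 114 mm over their backs; the gripper's body (76 mm by 85 mm) begins 54 mm behind the grasp point. The pads swing forward as they close: fully open they stand 13 mm farther back than shut.
Start: joints at [-1.152, 0.32, 1.565, -0, 1.257, -0.02], TCP at [0.244, -0.521, 0.231] pointing down, gripper open.
Joint ranges: [-3.11, 3.11], [-0.84, 2.01], [0.21, 2.61], [-1.34, 4.49], [0.05, 2.63], [-2.56, 2.56]. Speed limits (rad/s): [2.57, 2.57, 3.14, 3.14, 3.14, 3.14].

## Interface

Orientations are given as a unit quaternion [x, y, z, w].
In Python, from station import bot, eyes gives the robot as it stands.
- The arm moves only by the tool play_rows, never from a script. Its argument "steps" is a list of rows, each a list of 5 numbers: the shift along the tool's x, y, z in m, then the turn about the tool's z in rad, then the finger opening in m, from 0 to 0.0854. In form: [[dx, dy, dz, twist, claw], ...]. A call has exactly 5 rows; each row shifts and turns the commanded pose from where the row before left it, along the tool's axes as they then stand; what a row does not reach is not made up. A row lasts 1/10 s, in which the tool goes at most 50 mm and 8.59 degrees, less where a joint would pass 70% of its speed; a pose out of reach is approached as far as the arm can. A call is refused whole if a number of a shift passes 0.05 or a number of a turn 0.15, either way. A call with a gripper value outside its range is refused whole. The fingers move at their own pace and stop on an object; "newtons" is the grip in N (left out, the last holds). Time passes only in rows, so rows that do not move let the fingers close, or fill a call up. It gives the time, the measured TCP pose, the force, the opening and the grip force at its end, in the units of the state.
- bot.get_obs(): the state, without advancing time (a new reading comes with each control period).
- eyes.snapshot(name): name is "side" or "top"; returns (picture, depth): 480x640x3 uint8, blue, green, red; 480x640 float32, m along the optical axis (not along the pixel's ray), 0 where there is no reading.
- eyes.calibration(name): a dict with "vertical_fov" (degrees; the focal length in pixels is half the picture's height over the tangent of half this angle, whatever the lens; pixels are square), "cx", "cy" (the principal point, pixels), "xyz" and "attitude" of the camera in the world. Camera axes: x right, y down, z forward; pixel columns grow to the right and rows downward; lengths in m; the calibration is good to about 2 mm. A picture is of the moment at which its call begins. calibration takes no time and is no camera call.
- bot.job_done(): hands the job in; it is judged then, once.
The state is a dict: "time": time; "q": joint angles; "joint_vel": joint speeds; "joint_torque": joint torques, N m; "position": TCP position; "eef_rot": TCP orientation; "wrist_force": force on the tool from outside, world axes, zero at the start; "ft_torque": the same for the moment, N m; "finger_gap": finger opening in m; "finger_force": force on a finger pad.
Only numpy, scipy, OpenCV 4.12 (cv2) and the standard library are available. Lean on these libraries where they do the work, as an engineer would, in place of code of your own. Each camera call takes 0.05 s, during which the arm holds its last target. There are 200 camera calls.

## Task

Mend the broken blue tile. With the wooden scraper block, sweep the three loose chips out of the gap between the tile halves onto the bare board beyond, without touching them with the fingers, and stand the scraper back on the shelf. Then pump the bar clamp's yellow trigger, moving its jaw by nothing else, until the halves are pressed snugly together but not cracked, and finish still holding the trigger squeezed; leave the things on the white tray alone.

Things in the scene. Friction and masses are not known exactly. Their poses are not given: they have to be found in the camera images.
- board: fixed plywood gluing board, 300 (its x) x 330 (its y) x 12 mm thick; origin at the centre of its underside, x away from the robot, y to the left, z up. A one-hand bar clamp lies on its side on it. The tile halves lie between the jaws, board x 0 to 76; the board beyond, x 76 to 150, is bare: the chips go there
- clamp_head (a point): middle of the top of the clamp's black head casing, 40 mm above the board, casing 78 (board x) x 80 mm (board y), fixed to the board. The head's own jaw reaches from it away from the robot; its grey pad faces +y at board y = -45 mm, x 13 to 63. The steel bar (18 mm wide, top 26 mm above the board) runs through the casing along board y at x = -40, so nothing can be swept toward the robot
- handle_back (a point): on the back (-y) face of the clamp's fixed black handle, 20 mm above the board, 42 mm from its free end. The handle is 16 mm thick (y), 28 mm tall (6 to 34 mm above the board) and reaches from the head toward the robot (-x), board x -62 to -137. Free space for a finger behind it
- trigger_face (a point): point on the yellow trigger's outer (+y) face where fingers press, 20 mm above the board. The trigger is a lever on the handle's +y side, 10 mm thick, 26 mm tall (7 to 33 mm above the board), 63 mm long; squeezed, this point moves about 21 mm toward the fixed handle (board -y). Handle back to this face: 53 mm sprung out, 31 mm squeezed. Free space for a finger on its +y side; the casing is 33 mm away in +x
- trigger (a joint): trigger angle (rad): 0 sprung out, 0.22 fully squeezed. It springs back by itself; it needs 5 to 11 N at the trigger face while the jaw is free. Once the jaw is blocked by the tile, each further 1 N there makes about 1.7 N at the jaw (25 N in all makes about 40 N, 40 N about 65 N, 60 N cracks it)
- bar (a joint): travel (m) of bar and moving jaw from wide open, grows as the jaw closes toward the head. Each full squeeze draws the jaw on by one ratchet step of 7.2 mm, and a pawl keeps it there while the trigger springs out; a step that is not completed is lost on letting go, and the pressure with it. The halves close at about 0.048, that is 6 or 7 squeezes
- pad (a joint): how far (m) the moving jaw's soft grey pad is pressed in: 0 free, 10 N per mm, 0.004 the most it gives; beyond that it is hard. 0.0015 to 0.004 means snug; the tile cracks if the jaw presses with more than 100 N
- pad_face (a point): centre of the moving jaw's pad face (pad 50 x 30 mm), looking toward the head (board -y)
- half_a_mid (a point): half of a broken tile, 76 (along board x) x 45 (along board y) x 16 mm, blue glaze on terracotta, loose on the board; the one next to the head's pad; this point is its centre, axes about parallel to the board's
- half_b_mid (a point): half of a broken tile, 76 (along board x) x 45 (along board y) x 16 mm, blue glaze on terracotta, loose on the board; the one next to the moving jaw; this point is its centre, axes about parallel to the board's
- half_a_break (a point): middle of half A's broken edge, facing half B (+y). The gap between the two broken edges is 30 to 36 mm wide at the start
- half_b_break (a point): middle of half B's broken edge, facing half A (-y)
- chip0_mid (a point): loose terracotta chip, about 14 x 11 x 10 mm, lying on the board in the gap between the tile halves; this point is its centre
- chip1_mid (a point): loose terracotta chip, about 14 x 11 x 10 mm, lying on the board in the gap between the tile halves; this point is its centre
- chip2_mid (a point): loose terracotta chip, about 14 x 11 x 10 mm, lying on the board in the gap between the tile halves; this point is its centre
- scraper_mid (a point): scraper block standing upright and loose on the shelf (z = 0): 81 mm tall, black rubber foot 18 (its x) x 25 (its y) x 26 mm tall, above it the wooden grip 20 x 28 mm; this point is on its axis 40 mm above the foot's underside, z up
- hex_key_mid (a point): bystander: stainless hex key, 80 x 26 mm, 6 mm thick, lying loose on the tray; its middle
- dust_cap_mid (a point): bystander: orange plastic dust cap, 44 mm across, 19 mm tall, loose on the tray; its centre
- bin_lid (a joint): bystander: hinged lid of the grey plastic bin (110 x 150 x 70 mm) standing on the white melamine tray, 0 = shut (rad)
- bell_knob (a joint): bystander: turning knob on the chrome bell (80 mm across, 61 mm tall with knob) on the tray (rad)
Not all that is in view belongs to the job. There is more than one size of the part that bears scraper_mid; the job needs the largest.

How it is judged:
On the way, in this order (a step that is already met when the one before it is completed fails the run):
1. all three chips swept out past the tile's far edge with the held scraper (x of each of chip0_mid, chip1_mid, chip2_mid in the frame of board above 0.08 m and contact force between the fingers and scraper above 1 N), for 0.2 s.
2. the scraper stands on the shelf, let go (contact force between the fingers and scraper below 0.05 N and height (world z) of scraper_mid between 0.03 and 0.05 m and linear speed of scraper below 0.02 m/s and angle between scraper_mid's own z axis and vertical below 0.2 rad and horizontal distance between scraper_mid and half_a_mid above 0.09 m), for 0.2 s.
At the end, for the whole second after the job is handed in: Chips past the halves' far edge; scraper upright on the shelf, released; broken edges meet (gap under 3 mm, offset under 8 mm), pressed with over 10 N; the jaw presses with 12 to 100 N; the fingers still hold the trigger squeezed (over 3 N) (all of step 2 and x of each of chip0_mid, chip1_mid, chip2_mid in the frame of board above 0.08 m and distance between half_a_break and half_b_break below 0.008 m and y of half_b_break in the frame of half_a_break below 0.003 m and contact force between half_a and half_b above 10 N and contact force between pad and half_b between 12 and 100 N and value of joint trigger above 0.02 rad and contact force between the fingers and trigger above 3 N); the arm keeps its last pose, push and grip.
It fails at once if the jaw presses the tile with more than 100 N and cracks it (contact force between pad and half_b above 100 N).
It fails at once if the robot pushes the moving jaw, its bar or its pad instead of pumping (contact force between any of the arm, the fingers and bar above 2 N).
It fails at once if the fingers touch a chip (contact force between the fingers and chip0 above 0.3 N or contact force between the fingers and chip1 above 0.3 N or contact force between the fingers and chip2 above 0.3 N).
It fails at once if a thing on the tray is disturbed (distance of any of hex_key_mid, dust_cap_mid from where it was at the start of the episode above 0.02 m or value of joint bin_lid above 0.15 rad or value of joint bell_knob above 0.3 rad or value of joint bell_knob below -0.3 rad).
It also fails if it takes over 72 s, if anything falls off the work surface, if the arm or the gripper's body presses on something with over 40 N, if the wrist force passes 120 N, or if a joint passes its speed limit or range.

## Working session

There is one attempt and no reset: what is moved stays moved. The work goes in short steps, Python scripts to look and compute and a tool call to move; the robot and the scene stay as the last step left them, time stands still between calls to the robot, and variables do not carry over. Pictures are saved under pics/ and viewed, at most 10 in all, crops included, and the job is handed in when it is done.

Besides the shell and the picture viewer there is one more tool, called after "Emit:" as name([rows], argument=value, ...), one row to a line, values as JSON. play_rows: Moves the arm, as the interface text tells. Its arguments: {"type":"object","properties":{"steps":{"type":"array","items":{"type":"array","items":{"type":"number"}}},"newtons":{"type":"number"}},"required":["steps"]}

```bash
ls; mkdir -p pics; python3 - <<'E'
from station import bot, eyes
import cv2,numpy as np
for n in("top","side"):
    p,d=eyes.snapshot(n); cv2.imwrite(f"pics/{n}0.png",p); np.save(f"pics/{n}0.npy",d); print(n,eyes.calibration(n))
print(bot.get_obs())
E
```

```text
pics
top {'vertical_fov': 55.00802844828957, 'cx': 310.2915127465444, 'cy': 241.39830076658762, 'xyz': array([0.31482471, 0.06239147, 1.24853912]), 'attitude': array([ 0.711107  , -0.69760494,  0.07083006, -0.05154887])}
side {'vertical_fov': 57.8849070550189, 'cx': 322.9672066077943, 'cy': 240.34369596238804, 'xyz': array([ 0.4200066 , -0.68770675,  0.67328051]), 'attitude': array([ 0.89577496, -0.05184478,  0.03641971, -0.43996926])}
{'time': 0.1, 'q': array([-1.15201286e+00,  3.20235772e-01,  1.56555583e+00, -4.50530573e-05,
        1.25740684e+00, -1.99921119e-02]), 'joint_vel': array([-0.00161487, -0.00220956, -0.00369175, -0.00094441,  0.00023232,
        0.00133068]), 'joint_torque': array([-2.45702777e-04, -4.16410875e+01, -2.34704572e+01,  2.58809558e-05,
        4.93958738e-03,  1.11592655e-05]), 'position': array([ 0.24409642, -0.52014421,  0.23056232]), 'eef_rot': array([ 9.76029039e-01,  2.17638851e-01, -1.80034809e-04, -7.82745585e-04]), 'wrist_force': array([0.37936822, 0.41418407, 0.2120173 ]), 'ft_torque': array([ 0.00749771,  0.01636789, -0.00125398]), 'finger_force': 0.0, 'finger_gap': 0.08582610241142155}
```

View pics/top0.png

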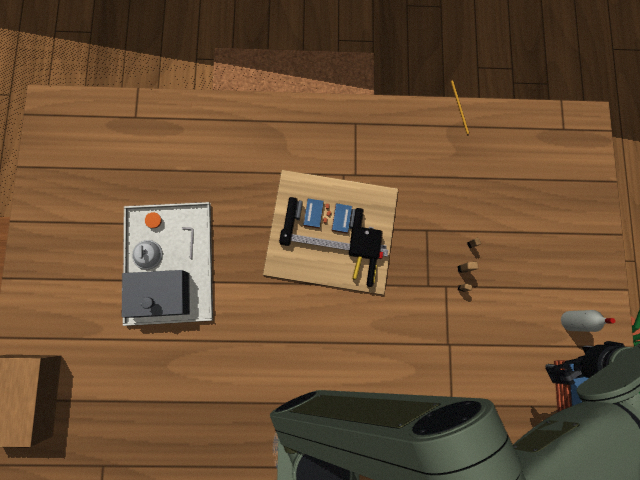

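View pics/side0.png

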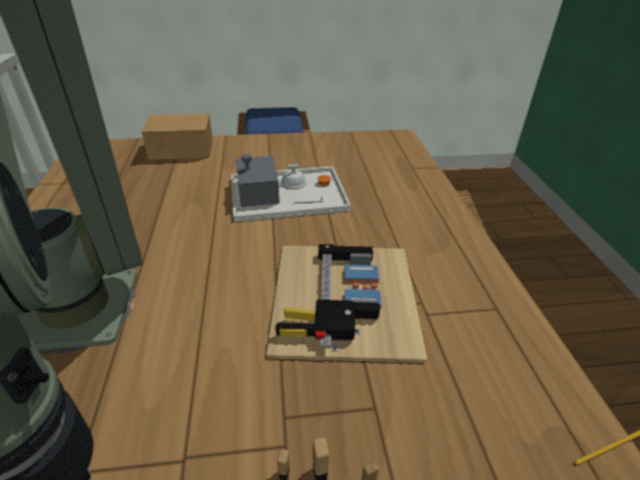

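Top view: board centre about (330,233), tile halves (313,213) and (342,217), chips around (327,213), clamp head (366,242), trigger (358,267), handle (372,272). Scraper candidates in the top view are (473,244), (466,267) and (463,289). In the side view they are (371,470), (321,457) and (283,463). The middle one looks tallest, so I'll confirm that in one enlarged crop.

```bash
cat > h.py <<'E'
import numpy as np,cv2
from scipy.spatial.transform import Rotation as R
from station import bot,eyes
def cam(n):
    c=eyes.calibration(n); return 240/np.tan(np.radians(c["vertical_fov"]/2)),c["cx"],c["cy"],np.array(c["xyz"]),R.from_quat(c["attitude"]).as_matrix()
def ray(n,u,v):
    f,cx,cy,o,M=cam(n); return o,M@np.array([(u-cx)/f,(v-cy)/f,1.])
def plane(n,u,v,z):
    o,d=ray(n,u,v); return o+d*(z-o[2])/d[2]
def dep(n,u,v,D):
    o,d=ray(n,u,v); return o+d*D[int(round(v)),int(round(u))]
def cloud(n,D):
    f,cx,cy,o,M=cam(n); v,u=np.mgrid[:480,:640]
    return o+np.stack([(u-cx)/f*D,(v-cy)/f*D,D],-1)@M.T
def pix(n,p):
    f,cx,cy,o,M=cam(n); q=M.T@(np.array(p)-o); return q[:2]/q[2]*f+[cx,cy]
E
python3 - <<'E'
from h import *
t=cv2.imread("pics/top0.png");s=cv2.imread("pics/side0.png")
a=cv2.resize(t[160:304,255:405],(600,576),interpolation=cv2.INTER_CUBIC)
b=cv2.resize(s[430:480,270:390],(192*2-184,83)) 
c=cv2.resize(t[230:300,445:490],(200,311))
o=np.zeros((576,800,3),np.uint8);o[:,:600]=a;o[:83,600:]=b;o[100:411,600:]=c
cv2.imwrite("pics/c0.png",o)
D=np.load("pics/top0.npy");P=cloud("top",D)
sub=P[230:300,445:490];m=(sub[...,2]>.02)
n,l,st,ce=cv2.connectedComponentsWithStats(m.astype(np.uint8))
for i in range(1,n):
    q=sub[l==i]; print(st[i],ce[i]+[445,230],q[:,2].max(), q[q[:,2]>q[:,2].max()-.012].mean(0).round(4))
# board mask top corners
hsv=cv2.cvtColor(t,cv2.COLOR_BGR2HSV)
for n_,u,v in(("c1",282,170),("c2",397,187),("c3",384,295),("c4",264,275)): print(n_,plane("top",u,v,.012))
for nm,lo,hi in(("blue",(95,80,60),(125,255,255)),("yellow",(22,120,100),(33,255,255))):
    mk=cv2.inRange(hsv[160:304,255:405],lo,hi); n,l,st,ce=cv2.connectedComponentsWithStats(mk)
    for i in range(1,n):
        if st[i,4]>30: print(nm,st[i],ce[i]+[255,160],plane("top",*(ce[i]+[255,160]),.028 if nm=="blue" else .045).round(4))
E
```

```text
[31  1  1  1  1] [476. 231.] 1.2485391157519543 [0.3148 0.0624 1.2485]
[37  0  1  1  1] [482. 230.] 1.2485391157519543 [0.3148 0.0624 1.2485]
[40  2  1  1  1] [485. 232.] 1.2485391157519543 [0.3148 0.0624 1.2485]
[25  8 11 10 75] [474.90666667 242.16      ] 1.2485391157519543 [0.3148 0.0624 1.2485]
[40 12  1  1  1] [485. 242.] 1.2485391157519543 [0.3148 0.0624 1.2485]
[36 22  1  1  1] [481. 252.] 1.2485391157519543 [0.3148 0.0624 1.2485]
[43 26  1  1  1] [488. 256.] 1.2485391157519543 [0.3148 0.0624 1.2485]
[15 28  1  1  1] [460. 258.] 1.2485391157519543 [0.3148 0.0624 1.2485]
[ 15  32  18  10 149] [468.60402685 266.46308725] 0.08703708246677633 [ 0.4657 -0.3857  0.081 ]
[36 35  1  1  1] [481. 265.] 1.2485391157519543 [0.3148 0.0624 1.2485]
[ 5 44  1  1  1] [450. 274.] 1.2485391157519543 [0.3148 0.0624 1.2485]
[13 46  1  1  1] [458. 276.] 1.2485391157519543 [0.3148 0.0624 1.2485]
[30 48  1  1  1] [475. 278.] 1.2485391157519543 [0.3148 0.0624 1.2485]
[15 54 12  7 72] [465.76388889 287.08333333] 0.0629889294818653 [ 0.4129 -0.381   0.0573]
[19 65  1  1  1] [464. 295.] 1.2485391157519543 [0.3148 0.0624 1.2485]
c1 [0.7324913 0.112824  0.012    ]
c2 [ 0.69138105 -0.20968006  0.012     ]
c3 [ 0.3900021  -0.16982889  0.012     ]
c4 [0.43746968 0.15302306 0.012     ]
blue [ 49  39  19  28 357] [313.79831933 212.77591036] [0.6081 0.0226 0.028 ]
blue [ 77  44  20  28 360] [341.225      217.59166667] [ 0.5964 -0.0523  0.028 ]
yellow [98 97  9 22 80] [356.8    267.1875] [ 0.4596 -0.0924  0.045 ]
```

View pics/c0.png

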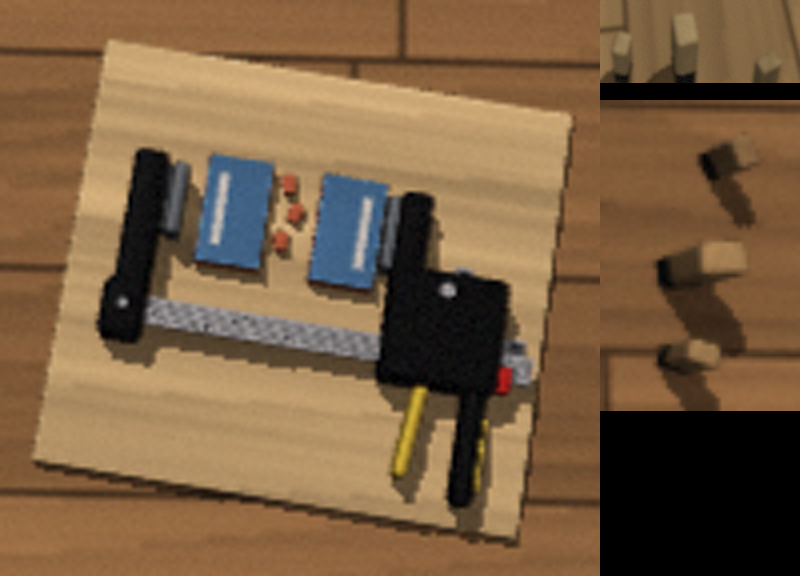

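The crop confirms it: the middle block (top view 466,267; side view 321,457) is clearly the largest, and its top at z≈0.081 m matches the 81 mm given. The chips lie at crop (290,185), (296,214) and (281,241), and the trigger and handle at (408,432) and (465,450).

```bash
cat >> h.py <<'E'
YB=-0.135; CB=np.array([0.5628,-0.0284])
def b2w(x,y): c,s=np.cos(YB),np.sin(YB); return CB+[c*x-s*y,s*x+c*y]
def w2b(p): c,s=np.cos(YB),np.sin(YB); d=np.array(p[:2])-CB; return np.array([c*d[0]+s*d[1],-s*d[0]+c*d[1]])
E
python3 - <<'E'
from h import *
t=cv2.imread("pics/top0.png"); D=np.load("pics/top0.npy");P=cloud("top",D)
hsv=cv2.cvtColor(t,cv2.COLOR_BGR2HSV)
for uv in((313.8,212.8),(341.2,217.6)): print("half",w2b(plane("top",*uv,.028)).round(4))
for c in((290,185),(296,214),(281,241)): print("chip",w2b(plane("top",255+c[0]/4,160+c[1]/4,.02)).round(4))
for n,c,z in(("trig free",(400,470),.045),("trig root",(418,392),.045),("handle free",(460,502),.046),("handle root",(475,395),.046),("casing",(445,330),.052),("Aedge",(318,230),.028),("Bedge",(268,215),.028),("bar",(250,330),.038)): print(n,w2b(plane("top",255+c[0]/4,160+c[1]/4,z)).round(4))
m=(P[...,2]>.07)&(P[...,2]<.09)&(np.abs(P[...,0]-.465)<.04)&(np.abs(P[...,1]+.386)<.04)
q=P[m][:,:2]; r=cv2.minAreaRect((q*1000).astype(np.float32)); print("top face",r,len(q))
m=(P[...,2]>.06)&(P[...,2]<.09)
b=cv2.cvtColor(t,cv2.COLOR_BGR2HSV)[262:274,455:480]; 
g=(t[...,1]>150)&m&(np.abs(P[...,1]+.386)<.04); print(g.sum())
s=cv2.imread("pics/side0.png"); S=np.load("pics/side0.npy"); Q=cloud("side",S)
m=(np.linalg.norm(Q[...,:2]-[.466,-.386],axis=-1)<.035)&(Q[...,2]>.01)&(Q[...,2]<.09)
q=Q[m];print(len(q),q[:,2].max())
for lo,hi in((.03,.07),(.076,.09)):
    k=q[(q[:,2]>lo)&(q[:,2]<hi)]; print(k.min(0).round(4),k.max(0).round(4),k.mean(0).round(4),cv2.minAreaRect((k[:,:2]*1000).astype(np.float32)))
o=np.hstack([cv2.resize(t[250:285,450:490],None,fx=10,fy=10,interpolation=2),cv2.resize(s[430:465,300:340],None,fx=10,fy=10,interpolation=2)]);cv2.imwrite("pics/c1.png",o)
E
```

```text
half [0.0379 0.0566]
half [ 0.0364 -0.0191]
chip [0.0641 0.0222]
chip [0.0445 0.0151]
chip [0.0241 0.0225]
trig free [-0.1213 -0.0763]
trig root [-0.0684 -0.0812]
handle free [-0.1362 -0.1179]
handle root [-0.0646 -0.1187]
casing [-0.0257 -0.0926]
Aedge [ 0.0338 -0.001 ]
Bedge [0.0388 0.0341]
bar [-0.0433  0.0346]
top face ((465.7652587890625, -386.3349304199219), (18.399803161621094, 27.425979614257812), 0.8958475589752197) 90
0
606 0.08221528011719681
[ 0.4548 -0.4038  0.0302] [ 0.4759 -0.3815  0.0698] [ 0.4636 -0.3993  0.0508] ((461.1436767578125, -395.7155456542969), (14.616289138793945, 27.293380737304688), 51.4493522644043)
[ 0.4551 -0.4024  0.0761] [ 0.4758 -0.376   0.0822] [ 0.4652 -0.3897  0.0789] ((465.0295104980469, -388.96148681640625), (19.228029251098633, 27.896381378173828), 9.812894821166992)
```

View pics/c1.png

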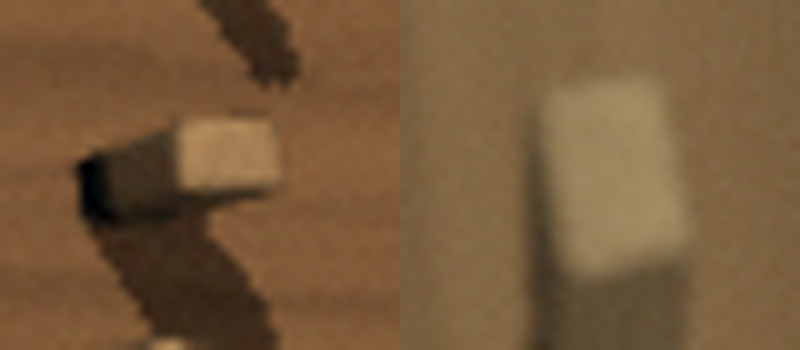

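```bash
cat >> h.py <<'E'
def go(x,y,z,yawdeg):
    o=bot.get_obs(); M=R.from_quat(o["eef_rot"]).as_matrix(); yaw=np.arctan2(M[1,0],M[0,0])
    d=M.T@(np.array([x,y,z])-o["position"]); tw=yaw-np.radians(yawdeg); tw=(tw+np.pi/2)%np.pi-np.pi/2
    print("t",round(o["time"],2),"pos",o["position"].round(4),"yaw",np.degrees(yaw).round(2),"tilt",M[:,2].round(3),"F",o["wrist_force"].round(1),"-> tool",d.round(4),"twist",round(tw,4))
E
python3 - <<'E'
from h import *
c=[plane("top",450+u/10,250+v/10,.081) for u,v in((175,118),(272,118),(282,183),(178,193))]
c=np.array(c)[:,:2]; print(c.round(4),c.mean(0))
for i in range(4):
    d=c[(i+1)%4]-c[i]; print(np.hypot(*d).round(4),np.degrees(np.arctan2(d[1],d[0])).round(1))
c=np.array([plane("side",300+(u-400)/10,430+v/10,.081) for u,v in((545,88),(655,78),(688,250),(572,278))])[:,:2]; print(c.round(4),c.mean(0))
for i in range(4):
    d=c[(i+1)%4]-c[i]; print(np.hypot(*d).round(4),np.degrees(np.arctan2(d[1],d[0])).round(1))
go(.4657,-.388,.15,3)
E
```

```text
[[ 0.475  -0.3741]
 [ 0.4755 -0.3994]
 [ 0.4587 -0.4012]
 [ 0.4555 -0.3741]] [ 0.46615929 -0.38720879]
0.0253 -88.8
0.0169 -173.8
0.0273 96.6
0.0194 -0.1
[[ 0.4588 -0.3777]
 [ 0.4743 -0.3781]
 [ 0.4757 -0.4025]
 [ 0.4595 -0.4045]] [ 0.46706969 -0.39068985]
0.0155 -1.2
0.0245 -86.9
0.0162 -173.2
0.0267 91.6
t 0.1 pos [ 0.2441 -0.5201  0.2306] yaw 25.14 tilt [-0.001  0.001 -1.   ] F [0.4 0.4 0.2] -> tool [ 0.2568 -0.0253  0.0806] twist 0.3864
```

Emit:
play_rows([
  [0,0,0,0.13,0.0854],
  [0,0,0,0.13,0.0854],
  [0,0,0,0.126,0.0854],
  [0.03,-0.015,0,0,0.0854],
  [0.035,-0.018,0,0,0.0854],
], newtons=40)

```text
time: 0.6
position: [0.3071, -0.4842, 0.2308]
eef_rot: [1.0, 0.025, -0.0, -0.0]
wrist_force: [0.6, -1.2, -0.6]
finger_gap: 0.0854
finger_force: 0.0
```

Emit:
play_rows([
  [0.035,-0.018,0.01,0,0.0854],
  [0.035,-0.018,0.02,0,0.0854],
  [0.035,-0.018,0.02,0,0.0854],
  [0.035,-0.018,0.02,0,0.0854],
  [0.0235,-0.015,0.01,0,0.0854],
])

```text
time: 1.1
position: [0.4673, -0.3865, 0.1489]
eef_rot: [1.0, 0.027, -0.001, -0.001]
wrist_force: [-0.5, -0.1, -0.1]
finger_gap: 0.0854
finger_force: 0.0
```

```bash
python3 -c "
from h import *
t,_=eyes.snapshot('top');s,_=eyes.snapshot('side')
cv2.imwrite('pics/c2.png',np.hstack([cv2.resize(t[220:300,420:500],(400,400)),cv2.resize(s[360:480,260:380],(400,400))]))
go(.466,-.3885,.06,3)"
```

```text
t 1.2 pos [ 0.4678 -0.3856  0.1487] yaw 3.26 tilt [-0.003  0.004 -1.   ] F [-1.5 -0.6 -0.4] -> tool [-0.0017  0.0031  0.0887] twist 0.0045
```

View pics/c2.png

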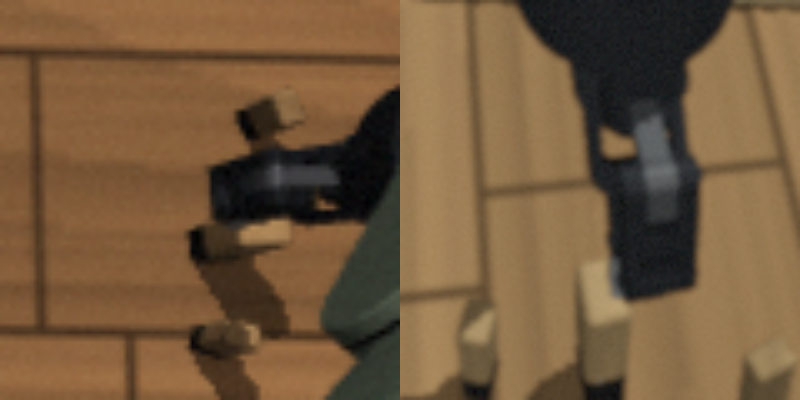

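```bash
python3 -c "
from h import *
for n,o,k in(('top',(420,220),5),('side',(260,360),400/120)):
  for p in((.466,-.3885,.081),(.4678,-.3856,.15),(.4678,-.3856,.17),(.4678,-.3856,.2)):
    print(n,p,((pix(n,p)-o)*k).round())"
```

```text
top (0.466, -0.3885, 0.081) [266. 227.]
top (0.4678, -0.3856, 0.15) [313. 206.]
top (0.4678, -0.3856, 0.17) [330. 200.]
top (0.4678, -0.3856, 0.2) [356. 192.]
side (0.466, -0.3885, 0.081) [202. 286.]
side (0.4678, -0.3856, 0.15) [208. 188.]
side (0.4678, -0.3856, 0.17) [209. 160.]
side (0.4678, -0.3856, 0.2) [211. 114.]
```

```bash
python3 -c "
from h import *
for n,o,k in(('top',(420,220),5),('side',(260,360),400/120)):
  for p in((.4678,-.434,.163),(.4678,-.434,.2),(.4678,-.337,.163),(.4678,-.337,.2)):
    print(n,p,((pix(n,p)-o)*k).round())
for n in('top','side'):
  p,D=eyes.snapshot(n);P=cloud(n,D);m=(P[...,2]>.14)&(P[...,2]<.20)&(np.abs(P[...,0]-.467)<.06)&(np.abs(P[...,1]+.386)<.09)
  q=P[m]; 
  for z in(.145,.155,.165,.175,.185):
    k=q[np.abs(q[:,2]-z)<.005]; print(n,z,len(k), k.min(0).round(3) if len(k) else '',k.max(0).round(3) if len(k) else '')
"
```

```text
top (0.4678, -0.434, 0.163) [424. 204.]
top (0.4678, -0.434, 0.2) [459. 194.]
top (0.4678, -0.337, 0.163) [224. 200.]
top (0.4678, -0.337, 0.2) [252. 190.]
side (0.4678, -0.434, 0.163) [226. 294.]
side (0.4678, -0.434, 0.2) [229. 240.]
side (0.4678, -0.337, 0.163) [194.  61.]
side (0.4678, -0.337, 0.2) [195.   5.]
top 0.145 0  
top 0.155 0  
top 0.165 3 [ 0.455 -0.34   0.168] [ 0.455 -0.335  0.169]
top 0.175 2 [ 0.456 -0.336  0.174] [ 0.457 -0.336  0.18 ]
top 0.185 3 [ 0.455 -0.34   0.184] [ 0.458 -0.336  0.188]
side 0.145 0  
side 0.155 0  
side 0.165 14 [ 0.458 -0.441  0.162] [ 0.475 -0.435  0.17 ]
side 0.175 17 [ 0.458 -0.444  0.17 ] [ 0.473 -0.434  0.179]
side 0.185 14 [ 0.458 -0.438  0.182] [ 0.46  -0.433  0.189]
```

Emit:
play_rows([
  [-0.002,0.003,0.02,0.004,0.0854],
  [0,0,0.025,0,0.0854],
  [0,0,0.025,0,0.0854],
  [0,0,0.023,0,0.0854],
  [0,0,0.011,0,0.0854],
])

```text
time: 1.8
position: [0.4625, -0.3921, 0.046]
eef_rot: [1.0, 0.024, -0.001, -0.001]
wrist_force: [0.1, 0.4, 0.7]
finger_gap: 0.0857
finger_force: 0.0
```

Emit:
play_rows([
  [0,0,0,0,0.05],
  [0,0,0,0,0.03],
  [0,0,0,0,0.015],
  [0,0,0,0,0.015],
  [0,0,0,0,0.015],
])

```text
time: 2.3
position: [0.4648, -0.3922, 0.0485]
eef_rot: [1.0, 0.024, 0.001, 0.001]
wrist_force: [-0.6, 0.5, 2.7]
finger_gap: 0.0274
finger_force: 46.6
```

Emit:
play_rows([
  [0,0,-0.01,0,0.015],
  [0,0,-0.02,0,0.015],
  [0,0,-0.03,0,0.015],
  [0,0,-0.03,0,0.015],
  [0,0,0,0,0.015],
])

```text
time: 2.8
position: [0.4665, -0.3936, 0.1427]
eef_rot: [1.0, 0.024, 0.004, 0.003]
wrist_force: [1.3, -0.6, -0.9]
finger_gap: 0.0273
finger_force: 46.1
```

```bash
python3 -c "
from h import *
print(b2w(-.014,.0187)); p=b2w(-.014,.0187); go(*p,.13,-7.7); print(bot.get_obs()['finger_gap'])"
```

```text
[ 0.55144422 -0.00798588]
t 2.8 pos [ 0.4665 -0.3936  0.1427] yaw 2.81 tilt [ 0.008 -0.007 -1.   ] F [ 1.3 -0.6 -0.9] -> tool [ 0.1036 -0.3811  0.0107] twist 0.1834
0.027294638450923822
```

Emit:
play_rows([
  [0,0,0,0.092,0.015],
  [0,0,0,0.092,0.015],
  [0.004,-0.03,0,0,0.015],
  [0.004,-0.035,0,0,0.015],
  [0.004,-0.035,0,0,0.015],
])

```text
time: 3.3
position: [0.4893, -0.2931, 0.1368]
eef_rot: [0.998, -0.068, -0.0, -0.0]
wrist_force: [0.9, -0.7, -0.1]
finger_gap: 0.0275
finger_force: 46.1
```

Emit:
play_rows([
  [0.004,-0.035,0,0,0.015],
  [0.004,-0.035,0,0,0.015],
  [0.004,-0.035,0,0,0.015],
  [0.004,-0.035,0,0,0.015],
  [0.0045,-0.035,0,0,0.015],
])

```text
time: 3.8
position: [0.5332, -0.122, 0.137]
eef_rot: [0.998, -0.068, -0.001, -0.0]
wrist_force: [-0.0, 0.3, -0.5]
finger_gap: 0.0274
finger_force: 46.1
```

Emit:
play_rows([
  [0,-0.035,0,0,0.015],
  [0,-0.035,0,0,0.015],
  [0,-0.03,0,0,0.015],
  [0,-0.0185,0,0,0.015],
  [0,0,0,0,0.015],
])

```text
time: 4.3
position: [0.5493, -0.004, 0.1369]
eef_rot: [0.998, -0.066, -0.0, -0.0]
wrist_force: [-0.9, 0.2, -0.4]
finger_gap: 0.0275
finger_force: 46.0
```

```bash
python3 -c "
from h import *
t,_=eyes.snapshot('top');s,D=eyes.snapshot('side');np.save('pics/s3.npy',D);cv2.imwrite('pics/s3.png',s)
cv2.imwrite('pics/c3.png',np.hstack([cv2.resize(t[160:300,260:400],(400,400)),cv2.resize(s[210:350,270:410],(400,400),interpolation=2)]))
p=b2w(-.014,.0187); go(*p,.062,-7.7)"
```

```text
t 4.4 pos [ 0.5491 -0.0063  0.137 ] yaw -7.69 tilt [-0.001 -0.001 -1.   ] F [-0.  -0.2  1.2] -> tool [0.0026 0.0014 0.075 ] twist 0.0002
```

View pics/c3.png

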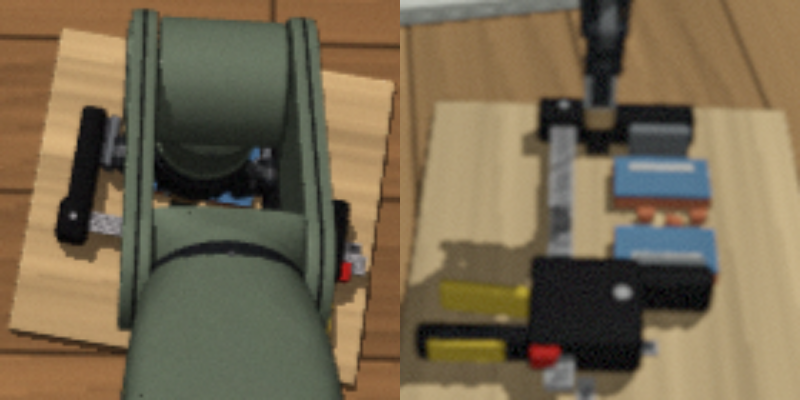

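Side crop: the foot (597,140) hangs above the near end of the gap. The chips are at (645,215), (672,220) and (698,215). B's broken edge runs near y=197 and A's near y=228.

```bash
python3 - <<'E'
from h import *
f=lambda u,v,z:w2b(plane("side",270+(u-400)/400*140,210+v/400*140,z)).round(4)
for n,u,v,z in(("B near L",617,197,.028),("B near R",708,200,.028),("A far L",617,228,.028),("A far R",712,228,.028),("chip",645,215,.02),("chip",672,220,.02),("chip",698,215,.02),("bar right edge",574,220,.038)): print(n,f(u,v,z))
s=cv2.imread('pics/s3.png');h=cv2.cvtColor(s,cv2.COLOR_BGR2HSV)
m=cv2.inRange(h,(95,80,60),(125,255,255));m[:260]=0;m[320:]=0;m[:,:340]=0;m[:,400:]=0
n,l,st,ce=cv2.connectedComponentsWithStats(m)
for i in range(1,n):
  if st[i,4]>40:
    c=max(cv2.findContours((l==i).astype(np.uint8),0,2)[0],key=cv2.contourArea)
    for p in cv2.approxPolyDP(c,3,True)[:,0]: print(i,p,w2b(plane("side",*p,.028)).round(4))
print("foot now", w2b(bot.get_obs()['position']))
P=cloud("side",np.load("pics/s3.npy"));m=(P[...,2]>.085)&(P[...,2]<.12)&(abs(P[...,0]-.55)<.03)&(abs(P[...,1])<.05);q=P[m]
b=np.array([w2b(p) for p in q]); print(len(q),b.min(0),b.max(0),q[:,2].min())
E
```

```text
B near L [0.0034 0.0286]
B near R [0.073  0.0274]
A far L [ 0.0023 -0.0053]
A far R [ 0.0732 -0.0032]
chip [0.0248 0.0178]
chip [0.0451 0.0129]
chip [0.0654 0.019 ]
bar right edge [-0.03   -0.0081]
1 [346 265] [0.005  0.0753]
1 [345 277] [0.0015 0.0349]
1 [377 278] [0.0718 0.0338]
1 [376 267] [0.0728 0.0706]
1 [361 271] [0.038  0.0559]
1 [350 270] [0.0134 0.0584]
1 [350 265] [0.0141 0.0756]
1 [369 265] [0.0574 0.077 ]
2 [346 290] [ 0.0024 -0.0059]
2 [345 300] [-0.0006 -0.0355]
2 [352 296] [ 0.0144 -0.0234]
2 [375 297] [ 0.0624 -0.025 ]
2 [379 304] [ 0.0689 -0.0449]
2 [378 291] [ 0.0703 -0.0069]
foot now [-0.01651208  0.02010902]
110 [-0.02602725  0.00532651] [-0.00732485  0.02548803] 0.085596568663029
```

Emit:
play_rows([
  [0.0015,0.004,0.015,0,0.015],
  [0,0,0.02,0,0.015],
  [0,0,0.02,0,0.015],
  [0,0,0.013,0,0.015],
  [0,0,0.0055,0,0.015],
])

```text
time: 4.9
position: [0.5496, -0.0113, 0.0624]
eef_rot: [0.998, -0.068, -0.001, 0.0]
wrist_force: [-0.3, 0.0, 0.3]
finger_gap: 0.0275
finger_force: 46.0
```

```bash
python3 -c "
from h import *
s,D=eyes.snapshot('side')
cv2.imwrite('pics/c4.png',cv2.resize(s[250:325,310:410],(800,600),interpolation=2))
go(*b2w(-.015,.016),.0625,-7.7);print(w2b(bot.get_obs()['position']))"
```

```text
t 4.95 pos [ 0.5496 -0.0111  0.0624] yaw -7.8 tilt [-0.003 -0.    -1.   ] F [-0.5  0.3 -1.1] -> tool [ 0.0004 -0.0006 -0.0001] twist -0.0018
[-0.01537322  0.01539265]
```

View pics/c4.png

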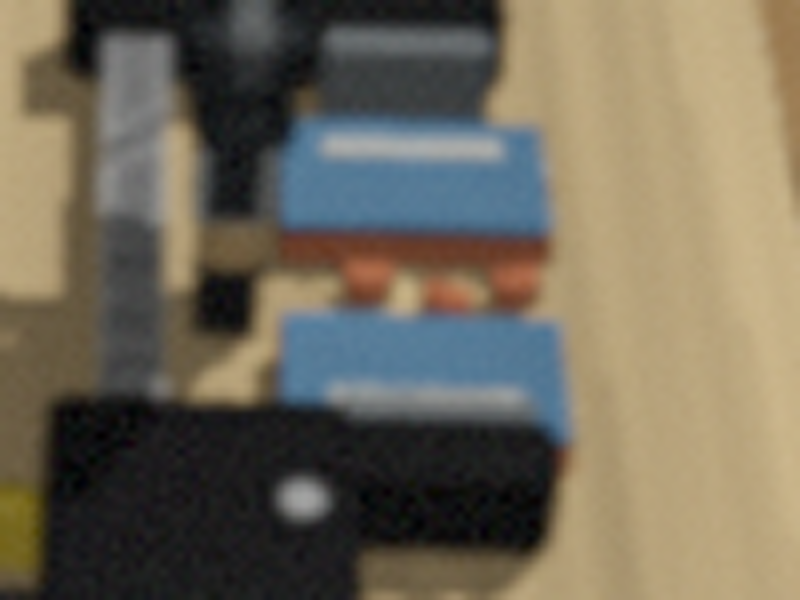

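```bash
python3 -c "
from h import *
f=lambda u,v,z:w2b(plane('side',310+u/8-.4,250+v/8-.4,z)).round(4)
print('foot near bottom',f(202,330,.0135),f(250,330,.0135),'grip/foot line',f(225,272,.0395))
print('B bottom',f(285,262,.012),f(540,265,.012),'B top',f(285,233,.028),f(545,235,.028));print('A top edge',f(285,315,.028),f(555,318,.028))"
```

```text
foot near bottom [-0.0207  0.0057] [-0.0076  0.0061] grip/foot line [-0.0156  0.0011]
B bottom [0.0028 0.0349] [0.0738 0.0358] B top [0.0018 0.0293] [0.0731 0.0307]
A top edge [ 0.0008 -0.0028] [ 0.0729 -0.0018]
```

Emit:
play_rows([
  [0.005,-0.0005,0.001,0,0.015],
  [0.007,0,0,0,0.015],
  [0.007,0,0,0,0.015],
  [0.007,0,0,0,0.015],
  [0.007,0,0,0,0.015],
])

```text
time: 5.45
position: [0.5842, -0.0144, 0.0632]
eef_rot: [0.998, -0.068, 0.0, 0.0]
wrist_force: [-0.5, 0.2, 0.2]
finger_gap: 0.0273
finger_force: 46.0
```

```bash
python3 -c "
from h import *
s,D=eyes.snapshot('side')
cv2.imwrite('pics/c5.png',cv2.resize(s[250:325,310:410],(800,600),interpolation=2))
go(*b2w(.018,.016),.0615,-7.7);print(w2b(bot.get_obs()['position']))"
```

```text
t 5.5 pos [ 0.5855 -0.0146  0.0631] yaw -7.75 tilt [ 0.003 -0.    -1.   ] F [ 1.4 -0.8 -0.7] -> tool [-0.0027  0.0007  0.0016] twist -0.0008
[0.02065611 0.01674892]
```

View pics/c5.png

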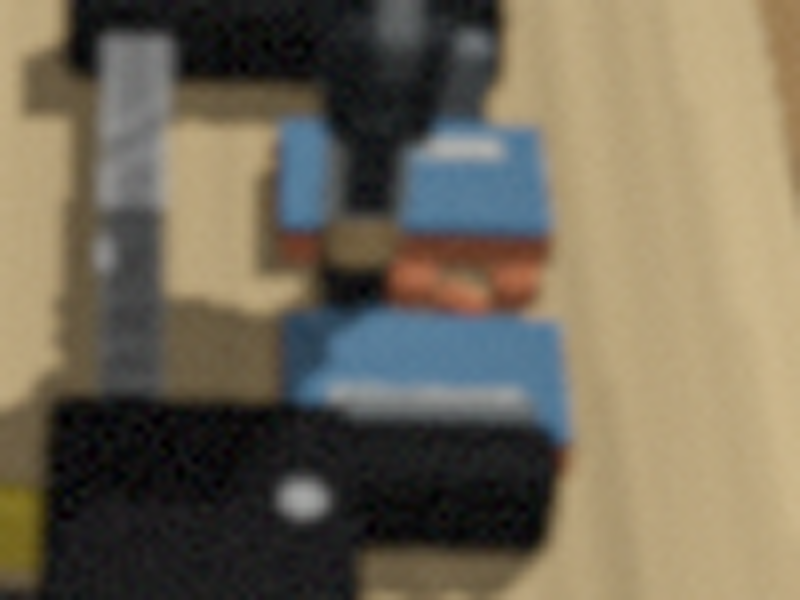

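The foot (355,285) is inside the gap and pushing the chips, and the halves haven't moved.

Emit:
play_rows([
  [0.007,0,0.0015,0,0.015],
  [0.007,0,0,0,0.015],
  [0.007,0,0,0,0.015],
  [0.007,0,0,0,0.015],
  [0.007,0,0,0,0.015],
])

```text
time: 6.0
position: [0.6186, -0.0191, 0.0613]
eef_rot: [0.998, -0.068, -0.0, 0.0]
wrist_force: [-0.6, -0.4, -0.1]
finger_gap: 0.0274
finger_force: 46.1
```

Emit:
play_rows([
  [0.007,0,0,0,0.015],
  [0.007,0,0,0,0.015],
  [0.007,0,0,0,0.015],
  [0.007,0,0,0,0.015],
  [0.005,0,0,0,0.015],
])

```text
time: 6.5
position: [0.6514, -0.0236, 0.0613]
eef_rot: [0.998, -0.068, 0.0, 0.0]
wrist_force: [-0.7, 0.2, -0.5]
finger_gap: 0.0276
finger_force: 46.1
```

Emit:
play_rows([
  [0.003,0,0,0,0.015],
  [0,0,0,0,0.015],
  [0,0,0,0,0.015],
  [0,0,0,0,0.015],
  [0,0,0,0,0.015],
])

```text
time: 7.0
position: [0.6534, -0.0239, 0.0614]
eef_rot: [0.998, -0.068, -0.0, 0.0]
wrist_force: [-0.0, 0.1, -0.7]
finger_gap: 0.0273
finger_force: 46.1
```

```bash
python3 -c "
from h import *
s,D=eyes.snapshot('side')
h=cv2.cvtColor(s,cv2.COLOR_BGR2HSV);m=cv2.inRange(h,(3,110,110),(13,255,255));m[:250]=0;m[325:]=0;m[:,330:][:,90:]=0;m[:,:330]=0
n,l,st,ce=cv2.connectedComponentsWithStats(m)
for i in range(1,n):
  if st[i,4]>3: print(st[i],ce[i].round(1),w2b(plane('side',*ce[i],.018)).round(4),'left',w2b(plane('side',st[i,0],ce[i][1],.018)).round(4))
cv2.imwrite('pics/c6.png',cv2.resize(s[250:325,310:410],(800,600),interpolation=2))
go(*b2w(.092,.016),.0625,-7.7);print(w2b(bot.get_obs()['position']),bot.get_obs()['finger_gap'])"
```

```text
[347 280   7   2  10] [350.4 280.7] [0.0139 0.0341] left [0.0064 0.0339]
[355 280   2   2   4] [355.5 280.5] [0.0253 0.0351] left [0.0242 0.0351]
[358 281   6   2   8] [360.5 281.6] [0.0362 0.0318] left [0.0306 0.0316]
[369 281   3   3   6] [370.3 282. ] [0.0578 0.0313] left [0.0549 0.0312]
[391 281   9  13  65] [394.9 286.6] [0.1105 0.0183] left [0.102 0.018]
t 7.05 pos [ 0.6535 -0.0239  0.0614] yaw -7.74 tilt [ 0. -0. -1.] F [ 1.1  0.3 -0.2] -> tool [ 0.0028  0.0007 -0.0011] twist -0.0008
[0.08921996 0.01666393] 0.02728366512875728
```

View pics/c6.png

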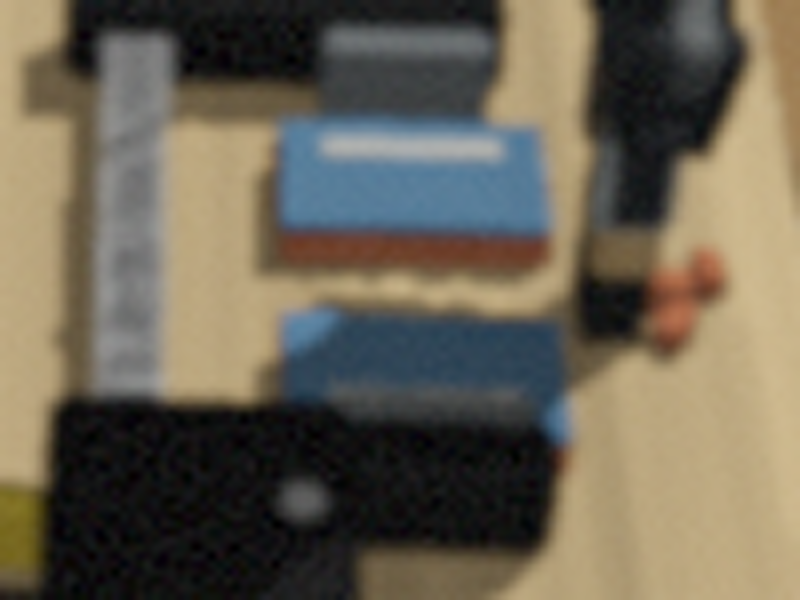

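All three chips lie beyond the halves, at (665,290), (707,270) and (670,330), with board x about 0.10 to 0.12. The gap is clean. Next I back off, lift and carry the scraper to free shelf space.

Emit:
play_rows([
  [-0.004,0,0,0,0.015],
  [0,0,-0.015,0,0.015],
  [0,0,-0.03,0,0.015],
  [0,0,-0.03,0,0.015],
  [-0.01,0.02,0,0,0.015],
])

```text
time: 7.55
position: [0.6406, -0.0405, 0.1411]
eef_rot: [0.998, -0.066, 0.005, -0.0]
wrist_force: [0.8, -0.8, -0.2]
finger_gap: 0.0274
finger_force: 46.1
```

Emit:
play_rows([
  [-0.015,0.035,0,0,0.015],
  [-0.015,0.035,0,0,0.015],
  [-0.015,0.035,0,0,0.015],
  [-0.015,0.035,0,0,0.015],
  [-0.015,0.035,0,0,0.015],
])

```text
time: 8.05
position: [0.5379, -0.2061, 0.1364]
eef_rot: [0.998, -0.067, 0.0, 0.0]
wrist_force: [0.6, -1.2, -0.4]
finger_gap: 0.0276
finger_force: 46.1
```

Emit:
play_rows([
  [-0.015,0.035,0,0,0.015],
  [-0.015,0.035,0,0,0.015],
  [-0.015,0.03,0,0,0.015],
  [-0.01,0.013,0,0,0.015],
  [0,0,0,0,0.015],
])

```text
time: 8.55
position: [0.4678, -0.3106, 0.1363]
eef_rot: [0.998, -0.069, -0.0, -0.0]
wrist_force: [-0.7, 0.6, -1.8]
finger_gap: 0.0274
finger_force: 46.1
```

```bash
python3 -c "
from h import *
go(.47,-.31,.0495,-7.7)"
```

```text
t 8.55 pos [ 0.4678 -0.3106  0.1363] yaw -7.91 tilt [-0.001  0.    -1.   ] F [-0.7  0.6 -1.8] -> tool [ 0.0021 -0.0009  0.0868] twist -0.0037
```

Emit:
play_rows([
  [0,0,0.02,0,0.015],
  [0,0,0.025,0,0.015],
  [0,0,0.025,0,0.015],
  [0,0,0.012,0,0.015],
  [0,0,0.002,0,0.015],
])

```text
time: 9.05
position: [0.4692, -0.3083, 0.051]
eef_rot: [0.998, -0.067, -0.001, -0.001]
wrist_force: [-0.0, -0.6, 0.7]
finger_gap: 0.0275
finger_force: 46.1
```

Emit:
play_rows([
  [0,0,0.001,0,0.015],
  [0,0,0.001,0,0.015],
  [0,0,0.001,0,0.015],
  [0,0,0,0,0.015],
  [0,0,0,0,0.015],
])

```text
time: 9.55
position: [0.4696, -0.3099, 0.0498]
eef_rot: [0.998, -0.068, 0.0, 0.0]
wrist_force: [0.3, -0.1, -0.6]
finger_gap: 0.0274
finger_force: 46.1
```

Emit:
play_rows([
  [0,0,0.001,0,0.015],
  [0,0,0.001,0,0.015],
  [0,0,0,0,0.015],
  [0,0,0,0,0.015],
  [0,0,0,0,0.015],
])

```text
time: 10.05
position: [0.4696, -0.3099, 0.0484]
eef_rot: [0.998, -0.068, 0.0, 0.0]
wrist_force: [-2.1, 0.8, 7.8]
finger_gap: 0.0278
finger_force: 47.1
```

Emit:
play_rows([
  [0,0,-0.001,0,0.04],
  [0,0,0,0,0.0854],
  [0,0,0,0,0.0854],
  [0,0,0,0,0.0854],
  [0,0,0,0,0.0854],
])

```text
time: 10.55
position: [0.4694, -0.3097, 0.0481]
eef_rot: [0.998, -0.068, -0.0, -0.0]
wrist_force: [0.5, 0.4, -0.4]
finger_gap: 0.0856
finger_force: 0.0
```

Emit:
play_rows([
  [0,0,-0.015,0,0.0854],
  [0,0,-0.025,0,0.0854],
  [0,0,-0.03,0,0.0854],
  [0,0,-0.03,0,0.0854],
  [0,0,0,0,0.0854],
])

```text
time: 11.05
position: [0.4716, -0.3112, 0.1526]
eef_rot: [0.998, -0.068, 0.004, 0.002]
wrist_force: [0.9, 0.1, -0.4]
finger_gap: 0.0852
finger_force: 0.0
```

```bash
python3 -c "
from h import *
p=b2w(-.095,-.1015);print(p);go(*p,.09,-7.7)
s,D=eyes.snapshot('side');P=cloud('side',D);m=(P[...,2]>.01)&(P[...,2]<.09)&(abs(P[...,0]-.47)<.035)&(abs(P[...,1]+.31)<.035)
q=P[m];print(len(q),q[:,2].max())
for lo,hi in((.01,.03),(.03,.05),(.05,.07)): 
  k=q[(q[:,2]>lo)&(q[:,2]<hi)];print(k.mean(0))"
```

```text
[ 0.45500346 -0.11619041]
t 11.05 pos [ 0.4716 -0.3112  0.1526] yaw -7.74 tilt [ 0.007 -0.005 -1.   ] F [ 0.9  0.1 -0.4] -> tool [-0.0433 -0.1913  0.0614] twist -0.0008
430 0.08243867511185754
[ 0.46761177 -0.32164189  0.01965503]
[ 0.46781035 -0.32255558  0.04025533]
[ 0.46729763 -0.32251591  0.06031278]
```

The scraper stands upright, with its axis the same at every height. Now over to the trigger.

Emit:
play_rows([
  [-0.008,-0.03,0,0,0.0854],
  [-0.009,-0.035,0,0,0.0854],
  [-0.009,-0.035,0,0,0.0854],
  [-0.009,-0.035,0,0,0.0854],
  [-0.008,-0.035,0,0,0.0854],
])

```text
time: 11.6
position: [0.4484, -0.1339, 0.147]
eef_rot: [0.998, -0.068, -0.001, -0.0]
wrist_force: [-0.3, -0.6, 0.1]
finger_gap: 0.0854
finger_force: 0.0
```

Emit:
play_rows([
  [0,-0.021,0.01,0,0.0854],
  [0,0,0.02,0,0.0854],
  [0,0,0.02,0,0.0854],
  [0,0,0.01,0,0.0854],
  [0,0,0,0,0.0854],
])

```text
time: 12.1
position: [0.451, -0.1143, 0.0864]
eef_rot: [0.998, -0.068, -0.002, -0.0]
wrist_force: [-0.3, -0.4, 0.4]
finger_gap: 0.0854
finger_force: 0.0
```

```bash
python3 -c "
from h import *
p=b2w(-.095,-.1015);go(*p,.016,-7.7)
t,_=eyes.snapshot('top');s,_=eyes.snapshot('side')
cv2.imwrite('pics/c7.png',np.hstack([cv2.resize(t[210:310,310:410],(400,400)),cv2.resize(s[260:360,260:360],(400,400),interpolation=2)]))"
```

```text
t 12.1 pos [ 0.451  -0.1143  0.0864] yaw -7.75 tilt [-0.005  0.001 -1.   ] F [-0.3 -0.4  0.4] -> tool [0.0046 0.0014 0.0704] twist -0.0009
```

View pics/c7.png

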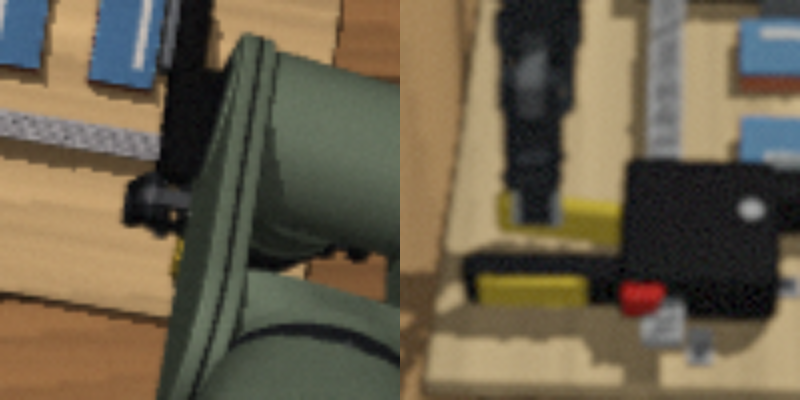

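```bash
python3 -c "
from h import *
f=lambda u,v,z:w2b(plane('side',260+(u-400)/4-.4,260+v/4-.4,z)).round(4)
print('handle back top',f(530,277,.046),'front top',f(490,253,.046),'free end',f(466,280,.04),'back bottom',f(530,305,.018));print('trig near top',f(590,205,.045), f(590,240,.019))
print(w2b(bot.get_obs()['position']))"
```

```text
handle back top [-0.1034 -0.1312] front top [-0.1233 -0.117 ] free end [-0.1339 -0.1287] back bottom [-0.1045 -0.1245]
trig near top [-0.0772 -0.084 ] [-0.0773 -0.0833]
[-0.09754752 -0.1004642 ]
```

Handle back sits at board y ≈ -0.128, as planned. Descending around handle and trigger.

Emit:
play_rows([
  [0.003,0.001,0.015,0,0.0854],
  [0,0,0.02,0,0.0854],
  [0,0,0.02,0,0.0854],
  [0,0,0.012,0,0.0854],
  [0,0,0.0035,0,0.0854],
])

```text
time: 12.7
position: [0.4553, -0.1162, 0.0174]
eef_rot: [0.998, -0.068, -0.0, -0.0]
wrist_force: [-0.0, -0.5, 0.6]
finger_gap: 0.0851
finger_force: 0.0
```

Emit:
play_rows([
  [0,0,0,0,0.07],
  [0,0,0,0,0.062],
  [0,0,0,0,0.058],
  [0,0,0,0,0.056],
  [0,0,0,0,0.056],
], newtons=20)

```text
time: 13.2
position: [0.4556, -0.1161, 0.0182]
eef_rot: [0.998, -0.068, 0.0, 0.0]
wrist_force: [0.4, 0.6, 0.1]
finger_gap: 0.0563
finger_force: 0.0
```

```bash
python3 -c "
from h import *
go(*b2w(-.095,-.1015),.016,-7.7);print(w2b(bot.get_obs()['position']),bot.get_obs()['finger_gap'],bot.get_obs()['finger_force'])"
```

```text
t 13.2 pos [ 0.4556 -0.1161  0.0182] yaw -7.75 tilt [ 0.001 -0.    -1.   ] F [0.4 0.6 0.1] -> tool [-0.0006  0.0002  0.0022] twist -0.0008
[-0.09438947 -0.10132754] 0.05629577297574881 0.0
```

Emit:
play_rows([
  [0,0.001,0,0,0.052],
  [0,0.001,0,0,0.05],
  [0,0.001,0,0,0.048],
  [0,0.001,0,0,0.046],
  [0,0,0,0,0.046],
])

```text
time: 13.7
position: [0.4548, -0.1197, 0.0179]
eef_rot: [0.998, -0.068, 0.0, -0.0]
wrist_force: [0.1, 5.2, 4.0]
finger_gap: 0.0461
finger_force: 2.4
```

Emit:
play_rows([
  [0,0.0015,0,0,0.043],
  [0,0.0015,0,0,0.04],
  [0,0.0015,0,0,0.037],
  [0,0.0015,0,0,0.034],
  [0,0.001,0,0,0.032],
])

```text
time: 14.2
position: [0.4539, -0.1261, 0.0183]
eef_rot: [0.998, -0.068, -0.0, -0.001]
wrist_force: [0.1, 11.7, 9.7]
finger_gap: 0.0321
finger_force: 8.1
```

Emit:
play_rows([
  [0,0,0,0,0.028],
  [0,0,0,0,0.028],
  [0,0,0,0,0.028],
  [0,0,0,0,0.028],
  [0,0,0,0,0.028],
])

```text
time: 14.7
position: [0.4538, -0.1261, 0.0183]
eef_rot: [0.998, -0.068, -0.0, -0.001]
wrist_force: [-1.2, 8.3, 10.1]
finger_gap: 0.0318
finger_force: 19.3
```

```bash
cat > jaw.py <<'E'
from h import *
s,D=eyes.snapshot('side');h=cv2.cvtColor(s,cv2.COLOR_BGR2HSV)
m=cv2.inRange(h,(95,80,60),(125,255,255));m[:225]=0;m[320:]=0;m[:,340:][:,50:]=0;m[:,:340]=0
n,l,st,ce=cv2.connectedComponentsWithStats(m)
for i in range(1,n):
    if st[i,4]>60: print("blue",st[i],w2b(plane('side',*ce[i],.028)).round(4))
o=bot.get_obs();print(o["time"],w2b(o['position']).round(4),o['position'][2],o['finger_gap'],o['finger_force'],R.from_euler('z',-YB).apply(o['wrist_force']).round(1))
cv2.imwrite('pics/j%d.png'%(o["time"]*100),cv2.resize(s[230:330,270:400],(780,600),interpolation=2))
E
python3 jaw.py
```

```text
blue [345 264  33  15 330] [0.0366 0.0506]
blue [345 290  35  15 283] [ 0.0359 -0.0186]
14.75 [-0.0948 -0.1115] 0.018337416851372544 0.03183977256328792 19.309763722121716 [-1.9  7.3  9.7]
```

Emit:
play_rows([
  [0,0,0,0,0.05],
  [0,0,0,0,0.065],
  [0,0,0,0,0.08],
  [0,0,0,0,0.08],
  [0,0,0,0,0.08],
])

```text
time: 15.25
position: [0.4541, -0.1275, 0.0178]
eef_rot: [0.998, -0.067, 0.0, 0.0]
wrist_force: [-0.1, -0.4, -0.1]
finger_gap: 0.0799
finger_force: 0.0
```

```bash
python3 jaw.py; ls pics
```

```text
blue [345 264  33  15 325] [0.0363 0.0503]
blue [345 290  35  15 283] [ 0.0359 -0.0185]
15.3 [-0.0944 -0.1128] 0.017903171712407233 0.07992844003599767 0.0 [ 0.  -0.3  0.2]
c0.png
c1.png
c2.png
c3.png
c4.png
c5.png
c6.png
c7.png
j1475.png
j1530.png
s3.npy
s3.png
side0.npy
side0.png
top0.npy
top0.png
```

Emit:
play_rows([
  [0,0,0,0,0.06],
  [0,0,0,0,0.05],
  [0,0,0,0,0.04],
  [0,0,0,0,0.034],
  [0,0,0,0,0.028],
])

```text
time: 15.8
position: [0.4542, -0.1262, 0.0187]
eef_rot: [0.998, -0.068, 0.0, -0.001]
wrist_force: [-0.4, 5.3, 8.9]
finger_gap: 0.0317
finger_force: 20.1
```

Emit:
play_rows([
  [0,0,0,0,0.028],
  [0,0,0,0,0.028],
  [0,0,0,0,0.028],
  [0,0,0,0,0.028],
  [0,0,0,0,0.028],
])

```text
time: 16.3
position: [0.4542, -0.1262, 0.0187]
eef_rot: [0.998, -0.068, 0.0, -0.001]
wrist_force: [-0.6, 5.4, 8.9]
finger_gap: 0.0318
finger_force: 20.0
```

```bash
python3 jaw.py; ls pics
```

```text
blue [345 265  33  14 315] [0.0359 0.0495]
blue [345 290  35  15 282] [ 0.0358 -0.0186]
16.35 [-0.0944 -0.1115] 0.018751737644376314 0.03164769371711137 20.030351104214787 [-0.9  6.4  7.9]
c0.png
c1.png
c2.png
c3.png
c4.png
c5.png
c6.png
c7.png
j1475.png
j1530.png
j1635.png
s3.npy
s3.png
side0.npy
side0.png
top0.npy
top0.png
```

The picture allowance is used up, so I'll track the jaw from depth alone.

```bash
cat >> jaw.py <<'E'
def jaw(D):
    P=cloud('side',D).reshape(-1,3); c,s_=np.cos(YB),np.sin(YB); d=P[:,:2]-CB; B=np.c_[c*d[:,0]+s_*d[:,1],-s_*d[:,0]+c*d[:,1],P[:,2]]
    k=B[(B[:,0]>.015)&(B[:,0]<.06)&(B[:,1]>.0)&(B[:,1]<.16)&(B[:,2]>.036)&(B[:,2]<.07)]
    print("jaw n",len(k),"y 5%,50%",np.percentile(k[:,1],[5,50]).round(4))
    for v0,lo in(("B",.0),("A",-.06)):
        k=B[(B[:,0]>.015)&(B[:,0]<.06)&(B[:,1]>lo)&(B[:,1]<lo+(.09 if lo==0 else .065))&(B[:,2]>.022)&(B[:,2]<.031)]
        print(v0,len(k),np.percentile(k[:,1],[3,50,97]).round(4))
jaw(D)
E
python3 - <<'E'
import numpy as np,io,contextlib
src=open('jaw.py').read(); i=src.index("def jaw")
exec("from h import *\n"+src[i:].replace("jaw(D)\n","").replace("def jaw:","def jaw(D):") if False else "from h import *\n"+src[i:].rsplit("jaw(D)",1)[0])
jaw(np.load('pics/side0.npy'))
E
python3 jaw.py
```

```text
jaw n 234 y 5%,50% [0.0907 0.1068]
B 304 [0.0341 0.0543 0.0792]
A 219 [-0.0304 -0.0153 -0.001 ]
blue [345 265  33  14 315] [0.0362 0.0495]
blue [345 290  35  15 283] [ 0.0359 -0.0186]
16.4 [-0.0944 -0.1115] 0.01875300421387052 0.031772564218381025 20.030024964362383 [-0.9  5.6  8.3]
jaw n 244 y 5%,50% [0.0797 0.0956]
B 333 [0.0341 0.0576 0.0819]
A 215 [-0.0302 -0.0153 -0.001 ]
```

Two squeezes have moved the jaw about 13 mm, so the ratchet works. Pumping on.

Emit:
play_rows([
  [0,0,0,0,0.05],
  [0,0,0,0,0.065],
  [0,0,0,0,0.08],
  [0,0,0,0,0.08],
  [0,0,0,0,0.08],
])

```text
time: 16.9
position: [0.4541, -0.1274, 0.0179]
eef_rot: [0.998, -0.067, 0.0, 0.0]
wrist_force: [-0.1, -0.5, -0.3]
finger_gap: 0.0803
finger_force: 0.0
```

Emit:
play_rows([
  [0,0,0,0,0.06],
  [0,0,0,0,0.05],
  [0,0,0,0,0.04],
  [0,0,0,0,0.034],
  [0,0,0,0,0.028],
])

```text
time: 17.4
position: [0.4542, -0.1262, 0.0188]
eef_rot: [0.998, -0.068, 0.0, -0.001]
wrist_force: [-0.3, 5.8, 8.0]
finger_gap: 0.032
finger_force: 20.0
```

Emit:
play_rows([
  [0,0,0,0,0.028],
  [0,0,0,0,0.028],
  [0,0,0,0,0.05],
  [0,0,0,0,0.065],
  [0,0,0,0,0.08],
])

```text
time: 17.9
position: [0.4538, -0.1268, 0.0176]
eef_rot: [0.998, -0.068, -0.0, -0.0]
wrist_force: [1.5, 3.4, -2.6]
finger_gap: 0.0739
finger_force: 1.8
```

Emit:
play_rows([
  [0,0,0,0,0.08],
  [0,0,0,0,0.08],
  [0,0,0,0,0.06],
  [0,0,0,0,0.05],
  [0,0,0,0,0.04],
])

```text
time: 18.4
position: [0.4543, -0.1255, 0.0186]
eef_rot: [0.998, -0.068, 0.0, -0.001]
wrist_force: [0.2, 6.6, 6.6]
finger_gap: 0.0405
finger_force: 3.8
```

Emit:
play_rows([
  [0,0,0,0,0.034],
  [0,0,0,0,0.028],
  [0,0,0,0,0.028],
  [0,0,0,0,0.028],
  [0,0,0,0,0.028],
])

```text
time: 18.9
position: [0.4542, -0.1262, 0.0188]
eef_rot: [0.998, -0.068, 0.0, -0.001]
wrist_force: [0.2, 7.2, 8.8]
finger_gap: 0.0317
finger_force: 20.0
```

```bash
python3 jaw.py
```

```text
blue [345 269  33  14 310] [0.0354 0.0349]
blue [345 289  35  16 305] [ 0.0358 -0.0175]
18.95 [-0.0944 -0.1115] 0.01876146214047183 0.03184026818012121 19.99188263900578 [-1.5  5.2  8.9]
jaw n 252 y 5%,50% [0.0659 0.082 ]
B 341 [0.0202 0.0435 0.0673]
A 216 [-0.0306 -0.0156 -0.0009]
```

Emit:
play_rows([
  [0,0,0,0,0.05],
  [0,0,0,0,0.065],
  [0,0,0,0,0.08],
  [0,0,0,0,0.08],
  [0,0,0,0,0.08],
])

```text
time: 19.45
position: [0.4541, -0.1274, 0.0179]
eef_rot: [0.998, -0.067, 0.0, 0.0]
wrist_force: [0.3, -0.3, 0.0]
finger_gap: 0.0801
finger_force: 0.0
```

Emit:
play_rows([
  [0,0,0,0,0.06],
  [0,0,0,0,0.05],
  [0,0,0,0,0.04],
  [0,0,0,0,0.034],
  [0,0,0,0,0.028],
])

```text
time: 19.95
position: [0.4542, -0.1262, 0.0188]
eef_rot: [0.998, -0.068, 0.0, -0.001]
wrist_force: [-1.1, 6.4, 8.4]
finger_gap: 0.0321
finger_force: 20.0
```

Emit:
play_rows([
  [0,0,0,0,0.028],
  [0,0,0,0,0.028],
  [0,0,0,0,0.05],
  [0,0,0,0,0.065],
  [0,0,0,0,0.08],
])

```text
time: 20.45
position: [0.4538, -0.1268, 0.0176]
eef_rot: [0.998, -0.068, -0.0, -0.0]
wrist_force: [1.4, 4.1, -1.9]
finger_gap: 0.074
finger_force: 1.8
```

Emit:
play_rows([
  [0,0,0,0,0.08],
  [0,0,0,0,0.08],
  [0,0,0,0,0.06],
  [0,0,0,0,0.052],
  [0,0,0,0,0.046],
])

```text
time: 20.95
position: [0.4544, -0.1256, 0.0185]
eef_rot: [0.998, -0.068, 0.0, -0.001]
wrist_force: [0.6, 9.2, 6.7]
finger_gap: 0.0461
finger_force: 4.5
```

Emit:
play_rows([
  [0,0,0,0,0.04],
  [0,0,0,0,0.036],
  [0,0,0,0,0.032],
  [0,0,0,0,0.028],
  [0,0,0,0,0.028],
])

```text
time: 21.45
position: [0.4542, -0.1261, 0.0188]
eef_rot: [0.998, -0.068, 0.0, -0.001]
wrist_force: [-0.2, 6.7, 8.7]
finger_gap: 0.0321
finger_force: 19.1
```

```bash
python3 jaw.py
```

```text
blue [345 273  34  15 326] [0.0354 0.0214]
blue [345 289  35  16 309] [ 0.0361 -0.0173]
21.5 [-0.0945 -0.1115] 0.018776796952560203 0.031499723887826084 19.101620726287365 [-2.   7.   9.4]
jaw n 259 y 5%,50% [0.0511 0.0672]
B 350 [0.0063 0.0284 0.0532]
A 218 [-0.0302 -0.0155 -0.0011]
```

Emit:
play_rows([
  [0,0,0,0,0.05],
  [0,0,0,0,0.065],
  [0,0,0,0,0.08],
  [0,0,0,0,0.08],
  [0,0,0,0,0.08],
])

```text
time: 22.0
position: [0.454, -0.1274, 0.0179]
eef_rot: [0.998, -0.067, 0.0, 0.0]
wrist_force: [0.4, 0.2, 0.4]
finger_gap: 0.0801
finger_force: 0.0
```

Emit:
play_rows([
  [0,0,0,0,0.07],
  [0,0,0,0,0.06],
  [0,0,0,0,0.054],
  [0,0,0,0,0.05],
  [0,0,0,0,0.047],
])

```text
time: 22.5
position: [0.4544, -0.1255, 0.0186]
eef_rot: [0.998, -0.068, 0.0, -0.001]
wrist_force: [0.7, 9.4, 6.1]
finger_gap: 0.0472
finger_force: 5.0
```

Emit:
play_rows([
  [0,0,0,0,0.045],
  [0,0,0,0,0.043],
  [0,0,0,0,0.042],
  [0,0,0,0,0.041],
  [0,0,0,0,0.04],
])

```text
time: 23.0
position: [0.4543, -0.1256, 0.0186]
eef_rot: [0.998, -0.068, 0.0, -0.001]
wrist_force: [0.2, 8.7, 7.4]
finger_gap: 0.0403
finger_force: 4.6
```

Emit:
play_rows([
  [0,0,0,0,0.039],
  [0,0,0,0,0.038],
  [0,0,0,0,0.037],
  [0,0,0,0,0.036],
  [0,0,0,0,0.036],
])

```text
time: 23.5
position: [0.4543, -0.1256, 0.0186]
eef_rot: [0.998, -0.068, 0.0, -0.001]
wrist_force: [1.1, 10.2, 7.2]
finger_gap: 0.0363
finger_force: 4.9
```

```bash
python3 jaw.py
```

```text
blue [345 274  35  31 684] [0.0358 0.0004]
23.55 [-0.0945 -0.1109] 0.018631545849435632 0.03576256574468363 4.896839467110112 [-1.   9.7  8.1]
jaw n 254 y 5%,50% [0.0451 0.0611]
B 331 [0.0012 0.0241 0.0467]
A 252 [-0.0303 -0.0133  0.0039]
```

Emit:
play_rows([
  [0,0,0,0,0.035],
  [0,0,0,0,0.034],
  [0,0,0,0,0.033],
  [0,0,0,0,0.032],
  [0,0,0,0,0.031],
])

```text
time: 24.05
position: [0.4542, -0.1261, 0.0188]
eef_rot: [0.998, -0.068, 0.0, -0.001]
wrist_force: [-1.4, 7.0, 9.4]
finger_gap: 0.032
finger_force: 19.1
```

Emit:
play_rows([
  [0,0,0,0,0.03],
  [0,0,0,0,0.028],
  [0,0,0,0,0.028],
  [0,0,0,0,0.028],
  [0,0,0,0,0.028],
])

```text
time: 24.55
position: [0.4542, -0.1262, 0.0188]
eef_rot: [0.998, -0.068, 0.0, -0.001]
wrist_force: [-0.7, 7.5, 10.6]
finger_gap: 0.0322
finger_force: 19.0
```

```bash
python3 jaw.py
```

```text
blue [345 275  36  30 666] [ 0.0356 -0.0016]
24.6 [-0.0945 -0.1115] 0.018834612314087798 0.03197962851260197 19.048857791349292 [-1.8  7.9  9.4]
jaw n 259 y 5%,50% [0.0445 0.0603]
B 326 [0.0021 0.0241 0.0462]
A 253 [-0.0296 -0.0127  0.0043]
```

The 7th step went home with little extra force, so the pressure is uncertain. I'll squeeze an 8th time gently, centred so both fingers bear.

Emit:
play_rows([
  [0,0,0,0,0.05],
  [0,-0.002,0,0,0.065],
  [0,-0.0025,0,0,0.075],
  [0,-0.002,0,0,0.075],
  [0,0,0,0,0.075],
])

```text
time: 25.1
position: [0.4549, -0.1206, 0.0179]
eef_rot: [0.998, -0.067, 0.0, 0.0]
wrist_force: [0.2, -0.7, -0.3]
finger_gap: 0.075
finger_force: 0.0
```

```bash
python3 jaw.py
```

```text
blue [345 275  36  31 674] [ 0.0358 -0.0009]
25.15 [-0.0945 -0.106 ] 0.017890201755339896 0.07502111211765224 0.0 [ 1.  -0.1 -0.4]
jaw n 258 y 5%,50% [0.0459 0.0615]
B 332 [0.0012 0.0249 0.0474]
A 247 [-0.0299 -0.0129  0.0032]
```

Emit:
play_rows([
  [0,0,0,0,0.065],
  [0,0,0,0,0.06],
  [0,0,0,0,0.056],
  [0,0,0,0,0.054],
  [0,0,0,0,0.052],
])

```text
time: 25.65
position: [0.455, -0.1197, 0.0182]
eef_rot: [0.998, -0.068, 0.0, -0.001]
wrist_force: [0.8, 6.6, 4.5]
finger_gap: 0.0523
finger_force: 2.9
```

Emit:
play_rows([
  [0,0,0,0,0.051],
  [0,0,0,0,0.05],
  [0,0,0,0,0.049],
  [0,0,0,0,0.049],
  [0,0,0,0,0.049],
])

```text
time: 26.15
position: [0.455, -0.1194, 0.0183]
eef_rot: [0.998, -0.068, 0.0, -0.001]
wrist_force: [1.0, 8.0, 5.7]
finger_gap: 0.0492
finger_force: 3.7
```

```bash
python3 jaw.py
```

```text
blue [345 275  36  30 674] [ 0.0358 -0.0014]
26.2 [-0.0946 -0.1047] 0.01829175947097762 0.04922218294602629 3.6547106184298173 [-0.4  7.1  5.7]
jaw n 262 y 5%,50% [0.0444 0.06  ]
B 324 [0.0015 0.025  0.0464]
A 252 [-0.0302 -0.0133  0.0031]
```

Emit:
play_rows([
  [0,0,0,0,0.048],
  [0,0,0,0,0.047],
  [0,0,0,0,0.046],
  [0,0,0,0,0.046],
  [0,0,0,0,0.046],
])

```text
time: 26.7
position: [0.455, -0.1192, 0.0185]
eef_rot: [0.998, -0.069, 0.0, -0.001]
wrist_force: [0.2, 8.5, 7.2]
finger_gap: 0.0462
finger_force: 6.3
```

Emit:
play_rows([
  [0,0,0,0,0.045],
  [0,0,0,0,0.044],
  [0,0,0,0,0.043],
  [0,0,0,0,0.043],
  [0,0,0,0,0.043],
])

```text
time: 27.2
position: [0.4547, -0.1205, 0.0188]
eef_rot: [0.998, -0.068, 0.0, 0.0]
wrist_force: [-2.1, 1.6, 10.7]
finger_gap: 0.0436
finger_force: 13.3
```

```bash
python3 jaw.py
```

```text
blue [345 274  36  31 676] [ 0.0357 -0.0011]
27.25 [-0.0946 -0.1058] 0.0188541940823386 0.04332558700986662 13.27417865395546 [-2.6  0.6 11.3]
jaw n 251 y 5%,50% [0.0444 0.059 ]
B 323 [0.002  0.0239 0.0462]
A 251 [-0.0301 -0.0122  0.0041]
```

Force is now building with both fingers bearing. Closing to the 20 N limit.

Emit:
play_rows([
  [0,0,0,0,0.042],
  [0,0,0,0,0.041],
  [0,0,0,0,0.04],
  [0,0,0,0,0.04],
  [0,0,0,0,0.04],
], newtons=20)

```text
time: 27.75
position: [0.4547, -0.1212, 0.019]
eef_rot: [0.998, -0.067, 0.0, 0.001]
wrist_force: [-3.5, -0.8, 12.4]
finger_gap: 0.0417
finger_force: 18.5
```

Emit:
play_rows([
  [0,0,0,0,0.038],
  [0,0,0,0,0.036],
  [0,0,0,0,0.036],
  [0,0,0,0,0.036],
  [0,0,0,0,0.036],
])

```text
time: 28.25
position: [0.4547, -0.1211, 0.019]
eef_rot: [0.998, -0.068, 0.0, 0.001]
wrist_force: [-4.2, -1.4, 12.5]
finger_gap: 0.0418
finger_force: 18.6
```

```bash
python3 jaw.py
```

```text
blue [345 274  36  31 696] [0.0359 0.    ]
28.3 [-0.0946 -0.1064] 0.019058619279624812 0.04203180648533257 18.55204850435257 [-2.8 -2.2 12.6]
jaw n 248 y 5%,50% [0.0444 0.0583]
B 327 [0.0013 0.0241 0.0461]
A 252 [-0.0299 -0.0129  0.0046]
```

```bash
python3 -c "
from h import *
s,D=eyes.snapshot('side')
h=cv2.cvtColor(s,cv2.COLOR_BGR2HSV);m=cv2.inRange(h,(3,110,110),(13,255,255));m[:250]=0;m[325:]=0;m[:,420:]=0;m[:,383:384]=0;m[:,:384]=0
v,u=np.nonzero(m);print(len(u),w2b(plane('side',u.min(),v.mean(),.018)),w2b(plane('side',u.max(),v.mean(),.018)))
P=cloud('side',D);q=P[(P[...,2]>.01)&(P[...,2]<.09)&(abs(P[...,0]-.47)<.035)&(abs(P[...,1]+.31)<.035)];print(len(q),q[:,2].max())
print(bot.job_done())"
```

```text
65 [0.10197588 0.01804351] [0.11952932 0.01857482]
488 0.08199095068348639
the job is handed in; nothing more can be done
None
```

The job is handed in; the verdict wasn't shown. The chips are past the tile's far edge (board x about 0.10–0.12 m), the scraper stands released on the shelf, and the halves look closed. The trigger is held at about 18.6 N, which by the given ratio is roughly 30 N at the jaw.

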